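Load the lamp capsule and hold the glass cell in the light path

TASK

Get the light bench ready by taking the lamp capsule from its slanted rest and putting it lens down into the round pocket on top of the lamp house, fully home with its flange flat on the block, and let it go. Then take the tall glass cell out of the rack, touching it only on its two broad frosted faces and never on the clear windows, and finish while holding it still and upright in the light path: in mid-air, midway between lamp house and receiver, its windows facing the two and the beam passing through the lower part of the windows, 20 mm above the foot. Do not put it down or let it go at the end; leave the short cell, the loupe and the dropper bottle where they are.

Things in the scene. Friction and masses are not known exactly. Their poses are not given: they have to be found in the camera images.
- light_bench: Fixed light bench on a 90 x 230 x 8 mm aluminium plate; origin: centre of the underside, z up. The beam runs along its y. Lamp house: dark finned block 50 x 50 mm at y = +70 mm, top at z = 77 mm. Receiver: black block 46 x 46 mm at y = -70 mm, top at z = 74 mm. Short steel sleeves face each other; free gap y = -42 to +41 mm.
- beam (a point): Point of the light path midway between lamp house and receiver, 50 mm above the bench's underside (42 mm above the top of its base plate). Same axes as the bench: y along the beam, z up.
- lamp_pocket (a point): Centre of the mouth of the round pocket in the lamp house's flat top: 28 mm diameter, 18 mm deep, straight down. z up.
- capsule_rest: Fixed grey slanted rest, 60 x 56 mm foot, about 44 mm high; holds the lamp capsule in a 28 mm hole whose axis leans 0.35 rad from vertical towards the rest's -x (roughly towards the robot). Origin: centre of the underside.
- lamp_capsule: Loose lamp capsule, 60 g, round about z. Origin: centre of the lens face; z points from lens to knob. Along z: body 25 mm diameter 0 to 16 mm, flange 36 mm diameter 16 to 21 mm, black grip knob 16 mm diameter 21 to 41 mm. Starts in the rest, leaning 0.35 rad, knob up; must end with z straight up (lens down), flange underside on the pocket's mouth.
- cell_rack: Fixed dark grey rack block, 60 x 140 x 22 mm, with two equal rectangular pockets 21 x 29 mm, 14 mm deep, centred at y = -35 and +35 mm. Origin: centre of the underside, z up.
- cell: Tall glass cell, loose, 60 g: 18 (x) x 26 (y) x 60 mm (z), with a white stopper 15 x 21 x 6 mm fixed on top. Stands in either pocket of the rack, foot 8 mm above the worktop, clear of the rack above z = 14 mm. Origin: centre of the foot, z up. The broad faces (x = -9, +9 mm) are frosted, pale, opaque: grip here. The narrow faces (y = -13, +13 mm) are clear windows: light passes along y.
- cell_window_1: Clear window on the cell's +y side, 14 mm wide, 2 mm thick, full height; fixed part of the cell, origin at the middle of its lower edge.
- cell_window_2: Clear window on the cell's -y side, likewise.
- cell_spot (a point): Point inside the tall cell that belongs in the beam: on its centre line, 20 mm above its foot.
- short_cell: Short glass cell, same footprint (18 x 26 mm), only 38 mm tall with its stopper, standing in the other pocket: leave it. Origin: centre of the foot.
- loupe: Black eye loupe, 39 mm diameter, 32 mm high, standing on the worktop: leave it. Origin: centre of the underside.
- dropper: White needle dropper bottle, 29 mm diameter, 93 mm high: leave it. Origin: centre of the underside.

How it is judged:
By the outcome, as a careful person would: the job done as asked, in the order asked, and still so for the second after the job is handed in, while the arm keeps its last pose, push and grip.
It also fails if it takes over 58 s, if anything falls off the work surface, if the arm or the gripper's body presses on something with over 40 N, if the wrist force passes 120 N, or if a joint passes its speed limit or range.

ROBOT

A 7-joint arm with a two-finger parallel gripper is mounted at the origin on a cart in front of the work surface, level with it; the furniture and walls round the work are solid. World frame = base frame: x ahead of the robot, y to its left, z up, the work surface at z = 0. Lengths are in mm, angles in rad, forces in N, time in s.
With the tool pointing down it reaches from about 425 to 875 mm from the base axis. Payload 4.7 kg.
Tool frame: the origin (TCP) lies on the front face of the gripper's body, between the roots of the fingers; the fingertips stand 70 mm ahead of it and the grasp point (between the pads) lies 51 mm ahead of it; x points along the fingers, y is the direction in which the jaws open and shut, and the axes are right-handed (so a half turn about x gives the same grasp; the last joint's range is limited). The gripper opens to 87 mm and grips with 3 to 60 N. Pads are 19 mm wide; open, the fingers measure 117 mm over their backs; the gripper's body (75 mm by 190 mm) begins 51 mm behind the grasp point.
Start: joints at [-1.096, 0.321, -0.07, 1.45, 0.023, 1.371, -0.057], TCP at [289.056, 582.207, 292.287] pointing down, gripper open.
Joint ranges: [-2.86, 2.86], [-0.3, 2.09], [-1.38, 1.24], [0.06, 2.45], [-1.56, 4.7], [0.09, 2.05], [-2.69, 2.69]. Speed limits (rad/s): [2.57, 2.57, 3.14, 3.14, 3.14, 3.14, 3.14].

INTERFACE

Orientations are given as [roll, pitch, yaw] about the fixed x, y, z axes, in that order (R = Rz(yaw) Ry(pitch) Rx(roll)).
In Python, from workcell import arm gives the robot as it stands.
- The arm moves only by the tool send_rows, never from a script. Its argument "plan" is a list of rows, each a list of 5 numbers: the closure, from 0 (fully open) to 1 (shut), then the shift along the tool's x, y, z in mm, then the turn about the tool's x in degrees. A call has 1 to 10 rows; each row is the pose to reach, as a shift and turn from the pose measured when the call began, along the tool's axes at that moment; what a row does not reach only later rows make up. A row lasts 1/10 s, in which the tool goes at most 50 mm and 8.59 degrees, less where a joint would pass 70% of its speed; a pose out of reach is approached as far as the arm can. A call with a gripper value outside its range is refused whole. The fingers move at their own pace and stop on an object; "force" is the grip in N (left out, the last holds). Time passes only in rows, so rows that repeat a pose let the fingers close. It gives the time, the measured TCP pose, the force and the opening at its end, in the units of the state.
- arm.read_state(): the state, without advancing time (a new reading comes with each control period).
- arm.read_camera(name): name is "side" or "top"; returns the picture (420x560x3 uint8, red, green, blue); there is no depth.
- arm.get_calibration(name): a dict with "vertical_fov" (degrees; the focal length in pixels is half the picture's height over the tangent of half this angle, whatever the lens; pixels are square), "cx", "cy" (the principal point, pixels), "rvec" (rotation vector, rad) and "tvec" (3), from world to camera coordinates, as OpenCV has them. Camera axes: x right, y down, z forward; pixel columns grow to the right and rows downward; lengths in mm; the calibration is good to about 2 mm. A picture is of the moment at which its call begins. get_calibration takes no time and is no camera call.
- arm.job_done(): hands the job in, once; it reports no verdict.
The state is a dict: "clock": time; "q": joint angles; "joint_velocities": joint speeds; "joint_efforts": joint torques, N m; "ee_pos": TCP position; "tool_rot": TCP orientation; "force": force on the tool from outside, world axes, zero at the start; "ft_torque": the same for the moment, N m; "opening": opening from 0.0 (shut) to 1.0 (fully open).
Only numpy, scipy, OpenCV 4.12 (cv2) and the standard library are available. Lean on these libraries where they do the work, as an engineer would, in place of code of your own. Each camera call takes 0.05 s, during which the arm holds its last target. There are 200 camera calls.

## Working session

There is one attempt and no reset: what is moved stays moved. The work goes in short steps, Python scripts to look and compute and a tool call to move; the robot and the scene stay as the last step left them, time stands still between calls to the robot, and variables do not carry over. Pictures are saved under pics/ and viewed, about 8 in all and at most 12, crops included, and the job is handed in when it is done.

Besides the shell and the picture viewer there is one more tool, called after "Emit:" in YAML: its name, and indented under it one key for each argument. send_rows: Moves the arm, as the interface text tells. Its arguments: {"type":"object","properties":{"plan":{"type":"array","items":{"type":"array","items":{"type":"number"}}},"force":{"type":"number"}},"required":["plan"]}

```bash
ls; mkdir -p pics; python3 - <<'E'
from workcell import arm
import cv2
s=arm.read_state(); print(s)
for n in("side","top"):
    print(n,arm.get_calibration(n))
    cv2.imwrite(f"pics/{n}0.png",arm.read_camera(n)[:,:,::-1])
E
```

```text
pics
{'clock': 0.0, 'q': array([-1.09592811,  0.32184324, -0.07008525,  1.45165957,  0.02260243,
        1.3708162 , -0.05689156]), 'joint_velocities': array([-1.87343010e-04,  2.80071086e-03,  1.07397214e-04, -2.73613134e-04,
       -1.03854319e-03, -5.50471393e-05, -4.03251840e-05]), 'joint_efforts': array([-1.33203953e-04, -4.91287780e+01, -4.03677206e-01, -3.12541258e+01,
       -6.38577249e-02,  4.34627803e-02,  1.73637741e-04]), 'ee_pos': array([288.86607625, 581.81639776, 291.15600317]), 'tool_rot': array([-1.51884409,  1.56885704, -1.97957266]), 'force': array([-0.08474067, -1.14377087, -0.43630598]), 'ft_torque': array([-0.02163175,  0.00284218, -0.00215765]), 'opening': 1.0018411372659617}
side {'vertical_fov': 55.42710515249924, 'cx': 271.85288153529825, 'cy': 212.02522138632318, 'rvec': array([-0.02075178,  2.79909656, -1.40957669]), 'tvec': array([576.89432736,  60.57033033, 959.64341027])}
top {'vertical_fov': 48.64843430905635, 'cx': 278.3438547602761, 'cy': 208.1601293361649, 'rvec': array([ 2.16040426, -2.1035741 ,  0.21079316]), 'tvec': array([  15.82791424,  554.27613212, 1050.30315478])}
```

View pics/side0.png

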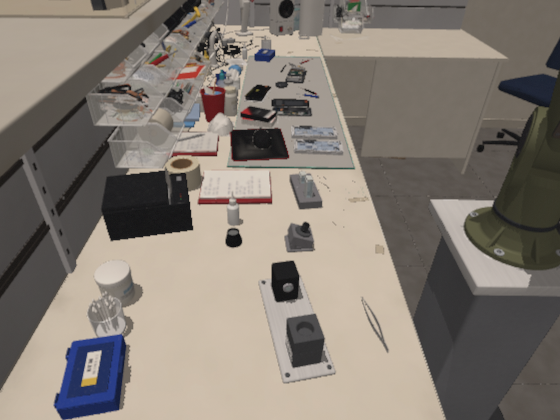

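View pics/top0.png

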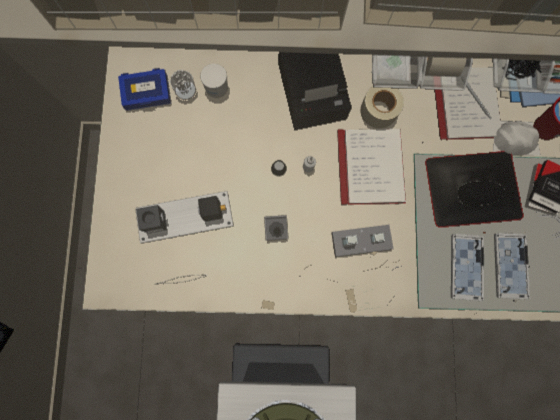

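The side view shows the bench with the lamp house near (304,338) and the receiver at (285,280), the rest at (300,237), the rack at (305,190), the loupe at (234,238) and the dropper at (233,212). In the top view the bench is at (184,216), the rest at (276,229) and the rack at (362,241). Next I'll enlarge the important parts.

```bash
cat > h.py <<'E'
import numpy as np, cv2
from workcell import arm
class Cam:
    def __init__(s,n):
        c=arm.get_calibration(n); f=210/np.tan(np.radians(c["vertical_fov"]/2))
        s.K=np.array([[f,0,c["cx"]],[0,f,c["cy"]],[0,0,1]]); s.r=np.array(c["rvec"]); s.t=np.array(c["tvec"])
        s.R=cv2.Rodrigues(s.r)[0]; s.C=-s.R.T@s.t
    def proj(s,P): return cv2.projectPoints(np.array(P,float).reshape(-1,1,3),s.r,s.t,s.K,None)[0].reshape(-1,2)
    def ray(s,uv): 
        d=s.R.T@np.linalg.solve(s.K,np.array([*uv,1.])); return d/np.linalg.norm(d)
    def plane(s,uv,z): d=s.ray(uv); return s.C+d*(z-s.C[2])/d[2]
def tri(c1,p1,c2,p2):
    a,b=c1.ray(p1),c2.ray(p2); t=np.linalg.lstsq(np.stack([a,-b],1),c2.C-c1.C,rcond=None)[0]
    A,B=c1.C+a*t[0],c2.C+b*t[1]; return (A+B)/2,np.linalg.norm(A-B)
top,side=Cam("top"),Cam("side")
E
python3 - <<'E'
from h import *
t=cv2.imread("pics/top0.png"); s=cv2.imread("pics/side0.png")
def crop(i,x,y,w,h,k):
    o=cv2.resize(i[y:y+h,x:x+w],None,fx=k,fy=k,interpolation=cv2.INTER_CUBIC)
    for j in range(0,w,10): cv2.line(o,(j*k,0),(j*k,12 if (x+j)%50==0 else 6),(0,0,255),1)
    for j in range(0,h,10): cv2.line(o,(0,j*k),(12 if (y+j)%50==0 else 6,j*k),(0,0,255),1)
    return o
a=crop(t,130,180,100,70,8); cv2.imwrite("pics/c1.png",np.clip(a*1.5,0,255))
a=crop(t,260,200,140,70,5); b=crop(s,280,160,60,100,5);
o=np.zeros((600,800,3),np.uint8);o[:350,:700]=a
cv2.imwrite("pics/c2.png",np.clip(a*1.5,0,255))
b=np.hstack([crop(s,255,255,80,120,5),crop(s,280,160,60,120,5)])
cv2.imwrite("pics/c3.png",np.clip(b*1.5,0,255))
print(top.C,side.C)
E
```

```text
[ 353.44106065   43.75536335 1133.03757893] [578.4968458  739.80726143 612.71357098][ WARN:0@1.206] global loadsave.cpp:1063 imwrite_ Unsupported depth image for selected encoder is fallbacked to CV_8U.
```

View pics/c1.png

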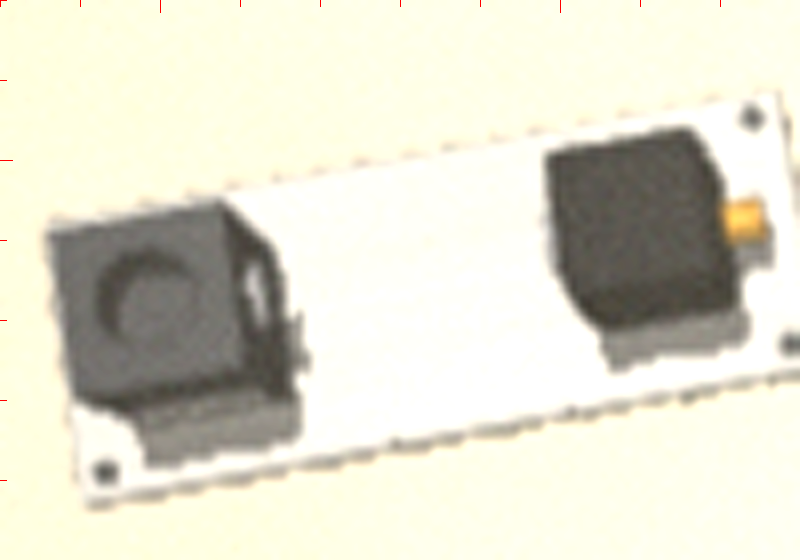

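View pics/c2.png

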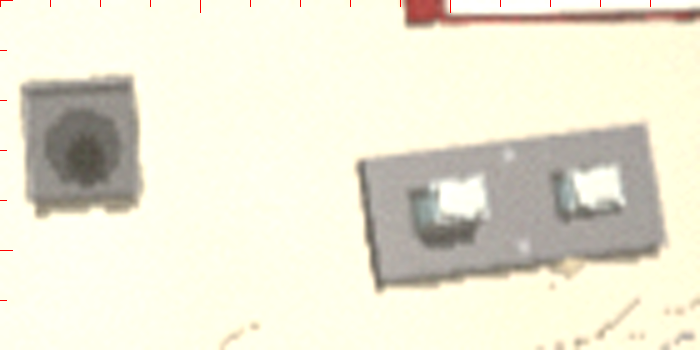

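View pics/c3.png

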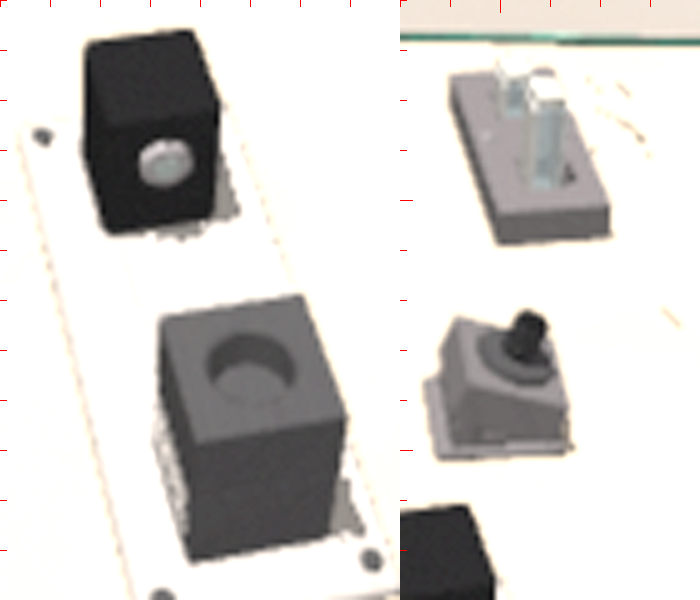

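The bench, rest with capsule (knob visible) and rack are all clear. The tall cell is in the rack's left (+y) pocket at about top (352,240) and side (309,178); the short one is on the right. Next I'll turn these pixels into positions.

```bash
cat > m.py <<'E'
from h import *
np.set_printoptions(precision=1,suppress=True)
T=lambda x,y:(x/8+130,y/8+180)
U=lambda x,y:(x/5+260,y/5+200)
S=lambda x,y:(x/5+255,y/5+255)
V=lambda x,y:((x-400)/5+280,y/5+160)
def yaw(a,b): d=b-a; return np.degrees(np.arctan2(d[1],d[0]))
pl=[top.plane(T(*p),8) for p in[(50,222),(775,92),(805,372),(88,505)]]
print("plate",*pl,"centre",np.mean(pl,0),"len",np.linalg.norm(pl[0]-pl[1]),np.linalg.norm(pl[2]-pl[3]),np.linalg.norm(pl[0]-pl[3]),"yaw of y",yaw(pl[1],pl[0])-90,yaw(pl[2],pl[3])-90)
lh=[top.plane(T(*p),77) for p in[(48,233),(220,205),(248,378),(75,398)]]
print("lamp",np.mean(lh,0),yaw(lh[1],lh[0])-90,np.linalg.norm(lh[1]-lh[0]))
rc=[top.plane(T(*p),74) for p in[(548,155),(690,130)]]; print("rec",*rc,np.linalg.norm(rc[1]-rc[0]))
print("pocket",top.plane(T(148,297),77),tri(top,T(148,297),side,S(251,369)))
print("pocket side",side.plane(S(251,369),77))
sl=[side.plane(S(*p),77) for p in[(158,318),(303,296),(345,412),(192,445)]];print("lamp side",np.mean(sl,0),*sl)
rk=[top.plane(U(*p),22) for p in[(362,160),(645,125),(662,240),(378,280)]]; print("rack",*rk,np.mean(rk,0),yaw(rk[1],rk[0])-90)
print("cell",top.plane(U(463,199),74),tri(top,U(463,199),side,V(547,87)))
print("cellfoot side@22",side.plane(V(545,188),22))
print("knob",tri(top,U(86,152),side,V(530,318)))
print("flange",tri(top,U(83,147),side,V(517,358)))
ft=[top.plane(U(*p),44) for p in[(22,88),(132,80)]];print("rest backtop",*ft,yaw(ft[1],ft[0])-90)
fb=[side.plane(V(*p),0) for p in[(438,458),(570,448),(425,378)]];print("rest foot",*fb)
E
python3 m.py
```

```text
plate [552.7 378.2   8. ] [599.9 158.5   8. ] [512.7 145.4   8. ] [466.3 359.8   8. ] centre [532.9 260.5   8. ] len 224.74805185023033 219.41450292115164 88.41525214928258 yaw of y 12.102286296698281 12.232481319031507
lamp [517.7 327.9  77. ] 11.138847034074729 49.538302865075444
rec [564.8 216.6  74. ] [573.4 175.9  74. ] 41.59818791192265
pocket [519.5 328.   77. ] (array([520.5, 329.2,  72.4]), np.float64(0.5598082692884201))
pocket side [521.2 332.6  77. ]
lamp side [521.6 331.3  77. ] [550.9 312.7  77. ] [502.  302.7  77. ] [492.4 348.4  77. ] [541.3 361.5  77. ]
rack [ 504.1 -101.7   22. ] [ 525.  -239.2   22. ] [ 469.3 -246.4   22. ] [ 446.5 -109.6   22. ] [ 486.2 -174.2   22. ] 8.632495336313355
cell [ 480.3 -141.4   74. ] (array([ 481.4, -142. ,   71.9]), np.float64(1.7608388754445257))
cellfoot side@22 [ 481.2 -123.1   22. ]
knob (array([500.1,  31.9,  57. ]), np.float64(0.9696343516207674))
flange (array([505.1,  33.2,  34.9]), np.float64(0.18844500490525662))
rest backtop [531.2  63.   44. ] [536.5  10.9  44. ] 5.812854063721872
rest foot [540.6  63.1   0. ] [480.  55.   0.] [545.5   6.7   0. ]
```

```bash
cat > g.py <<'E'
# python g.py x y z yaw(deg of tool-y, mod 180): shift/turn from present pose
from h import *; import sys
from scipy.spatial.transform import Rotation as Ro
np.set_printoptions(precision=2,suppress=True)
s=arm.read_state(); R=Ro.from_euler("xyz",s["tool_rot"]).as_matrix()
print("t",s["clock"],"pos",s["ee_pos"],"q",s["q"],"F",s["force"],"open",s["opening"]); print(R)
ty=np.degrees(np.arctan2(R[1,1],R[0,1])); print("tool-y yaw",ty)
if len(sys.argv)>1:
    x,y,z,w=map(float,sys.argv[1:5]); print("shift",R.T@(np.array([x,y,z])-s["ee_pos"]))
    print("turn (about tool x, down => negative yaw)",-((w-ty+90)%180-90))
E
python3 g.py 503 32 160 96.5
```

```text
t 0.1 pos [288.91 581.85 291.27] q [-1.1   0.32 -0.07  1.45  0.02  1.37 -0.06] F [-0.06  0.16 -0.64] open 1.0031122326405553
[[-0.    0.44  0.9 ]
 [-0.    0.9  -0.44]
 [-1.   -0.    0.  ]]
tool-y yaw 63.60134722411034
shift [ 131.99 -397.1   436.22]
turn (about tool x, down => negative yaw) -32.89865277588966
```

Emit:
send_rows:
  plan:
    - [0,90,-397,436,-33]
    - [0,90,-397,436,-33]
    - [0,90,-397,436,-33]
    - [0,90,-397,436,-33]
    - [0,90,-397,436,-33]
    - [0,90,-397,436,-33]
    - [0,90,-397,436,-33]
    - [0,90,-397,436,-33]
    - [0,90,-397,436,-33]
    - [0,90,-397,436,-33]
  force: 6

```text
clock: 1.1
ee_pos: [468.0, 120.3, 216.4]
tool_rot: [-2.11, 1.569, -1.994]
force: [0.8, 1.1, -0.4]
opening: 0.998
```

```bash
python3 g.py 503 32 160 96.5
```

```text
t 1.1 pos [467.95 120.3  216.39] q [-0.54  0.02  0.24  1.96 -0.    1.17  1.38] F [ 0.78  1.12 -0.44] open 0.9981857667165885
[[-0.   -0.12  0.99]
 [-0.    0.99  0.12]
 [-1.   -0.   -0.  ]]
tool-y yaw 96.60776074621182
shift [ 56.49 -91.68  24.7 ]
turn (about tool x, down => negative yaw) 0.10776074621182374
```

Emit:
send_rows:
  plan:
    - [0,56,-92,25,0]
    - [0,56,-92,25,0]
    - [0,56,-92,25,0]
    - [0,56,-92,25,0]
    - [0,56,-92,25,0]

```text
clock: 1.6
ee_pos: [503.2, 33.1, 160.7]
tool_rot: [-2.75, 1.57, -2.634]
force: [-1.0, 0.3, 1.4]
opening: 1.001
```

```bash
python3 g.py 503 32 114 96.5; python3 - <<'E'
from h import *
a=arm.read_camera("side"); cv2.imwrite("pics/s1.png",np.clip(cv2.resize(a[150:270,240:370,::-1],None,fx=5,fy=5,interpolation=2)*1.5,0,255).astype(np.uint8))
E
```

```text
t 1.6 pos [503.19  33.11 160.67] q [-0.43  0.12  0.33  1.97 -0.04  1.05  1.61] F [-1.01  0.3   1.42] open 1.0005499088866778
[[-0.   -0.12  0.99]
 [-0.    0.99  0.12]
 [-1.   -0.   -0.  ]]
tool-y yaw 96.66639215228486
shift [46.67 -1.06 -0.27]
turn (about tool x, down => negative yaw) 0.16639215228485682
```

View pics/s1.png

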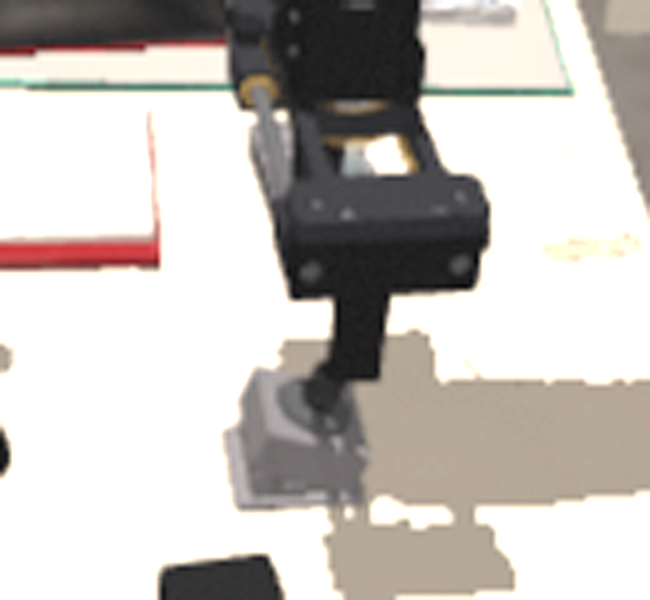

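The picture shows the tips above the rest, with the near finger tip at about side (312,226) and the knob at (304,229). I'll check the finger's expected projection before descending.

```bash
python3 - <<'E'
from h import *
print(side.proj([(498,78,90.7),(497.2,84,90.7),(503,32,47.5),(500,32,57),(506.5,32.5,37.5)]))
for z in(85,91): print(side.plane((312,225.6),z))
E
```

```text
[[309.545391   224.62972221]
 [310.11979268 226.41256005]
 [304.65728308 226.95492938]
 [306.25000112 223.67777556]
 [302.86385214 230.49708692]]
[492.12103027  73.97199934  85.        ]
[493.10310638  81.54241593  91.        ]
```

Emit:
send_rows:
  plan:
    - [0,30,-1,2,0]
    - [0,46,-1,2,0]
    - [0,46,-1,2,0]
    - [0,46,-1,2,0]
    - [0.6,46,-1,2,0]
    - [0.6,46,-1,2,0]
    - [0.6,46,-1,2,0]
    - [0.6,46,-1,2,0]
    - [0.6,46,-1,2,0]

```text
clock: 2.55
ee_pos: [505.6, 32.9, 115.3]
tool_rot: [-0.709, 1.571, -0.591]
force: [-1.0, 1.0, -0.7]
opening: 0.633
```

```bash
python3 g.py 503 32 114 96.5; python3 - <<'E'
from h import *
a=arm.read_camera("side"); cv2.imwrite("pics/s2.png",np.clip(cv2.resize(a[190:260,265:345,::-1],None,fx=8,fy=8,interpolation=2)*2.0,0,255).astype(np.uint8))
E
```

```text
t 2.55 pos [505.56  32.91 115.27] q [-0.42  0.19  0.33  2.01 -0.07  0.96  1.63] F [-1.03  1.05 -0.69] open 0.6334932532470129
[[ 0.   -0.12  0.99]
 [-0.    0.99  0.12]
 [-1.   -0.    0.  ]]
tool-y yaw 96.7373413115688
shift [ 1.27 -0.6  -2.65]
turn (about tool x, down => negative yaw) 0.23734131156879812
```

View pics/s2.png

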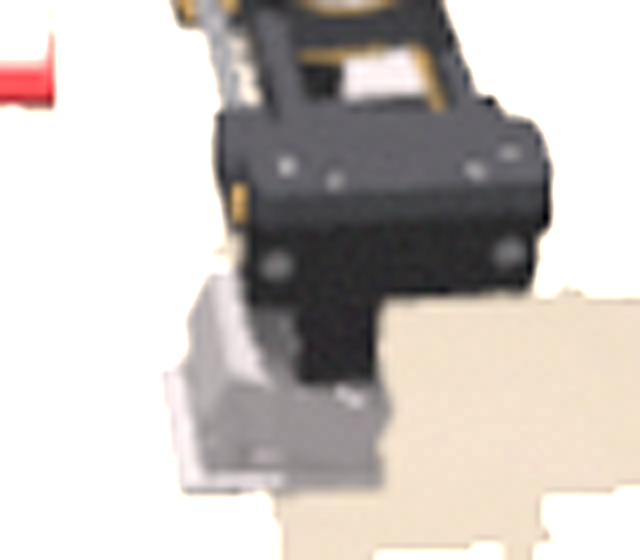

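The near finger tip is at about side (307.5,238), covering the knob, and the jaws are still closing.

```bash
python3 - <<'E'
from h import *
print(side.plane((307.5,237.8),45.3), side.proj([(502.4,60,45.3),(501.7,66,45.3)]))
E
```

```text
[498.6449476   67.24660324  45.3       ] [[305.59524005 235.65368784]
 [306.0754256  237.41214021]]
```

Emit:
send_rows:
  plan:
    - [1,1,0,1,0]
    - [1,1,0,1,0]
    - [1,1,0,1,0]
    - [1,1,0,1,0]
    - [1,1,0,1,0]
    - [1,1,0,1,0]
    - [1,1,0,1,0]
    - [1,1,0,1,0]
    - [1,1,0,1,0]
    - [1,1,0,1,0]
  force: 8

```text
clock: 3.6
ee_pos: [506.5, 33.1, 114.2]
tool_rot: [-1.592, 1.571, -1.474]
force: [-0.0, 0.8, 0.1]
opening: 0.185
```

Emit:
send_rows:
  plan:
    - [1,-9,0,-3.3,0]
    - [1,-18,0,-6.6,0]
    - [1,-27,0,-10,0]
    - [1,-50,0,-12,0]
    - [1,-80,0,-12,0]
    - [1,-80,0,-12,0]
    - [1,-80,0,-12,0]

```text
clock: 4.3
ee_pos: [494.8, 31.6, 195.4]
tool_rot: [0.123, 1.568, 0.24]
force: [-0.3, -0.4, -1.4]
opening: 0.179
```

```bash
python3 g.py 523 329 200 102; python3 - <<'E'
from h import *
a=arm.read_camera("side"); cv2.imwrite("pics/s3.png",np.clip(cv2.resize(a[160:240,265:345,::-1],None,fx=7,fy=7,interpolation=2)*2.0,0,255).astype(np.uint8))
E
```

```text
t 4.3 pos [494.83  31.59 195.42] q [-0.44  0.06  0.33  1.96 -0.02  1.12  1.59] F [-0.27 -0.38 -1.42] open 0.17915489366903506
[[ 0.   -0.12  0.99]
 [ 0.    0.99  0.12]
 [-1.    0.    0.  ]]
tool-y yaw 96.73320853188106
shift [ -4.35 292.06  62.85]
turn (about tool x, down => negative yaw) -5.266791468118939
```

View pics/s3.png

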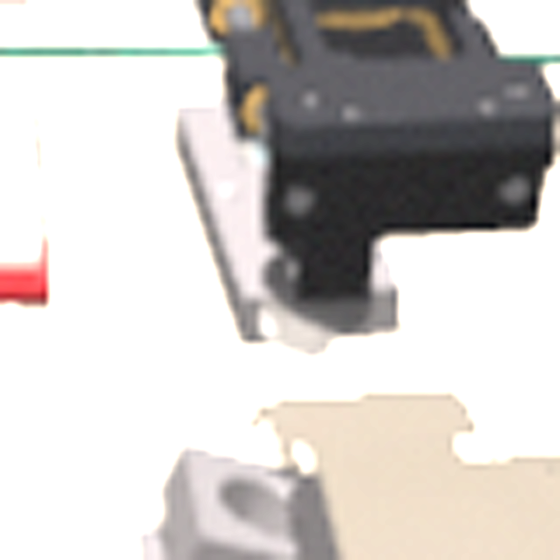

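The capsule is held between the jaws, with the flange below the tips at about side (312,202). It still leans, and the rest's hole is empty. I'll carry it to the pocket.

```bash
python3 g.py 514 328 203 102
```

```text
t 4.35 pos [494.19  31.57 194.32] q [-0.44  0.06  0.33  1.96 -0.02  1.12  1.59] F [-0.72  0.8  -1.12] open 0.17995038287312323
[[ 0.   -0.12  0.99]
 [ 0.    0.99  0.12]
 [-1.    0.    0.  ]]
tool-y yaw 96.73777548614548
shift [ -8.66 292.06  54.46]
turn (about tool x, down => negative yaw) -5.26222451385452
```

Emit:
send_rows:
  plan:
    - [1,-9,20,5,-1]
    - [1,-9,55,10,-2]
    - [1,-9,95,18,-3]
    - [1,-9,135,25,-4]
    - [1,-9,175,33,-5]
    - [1,-9,215,40,-5]
    - [1,-9,250,47,-5]
    - [1,-9,275,52,-5.3]
    - [1,-9,292,54.5,-5.3]
    - [1,-9,292,54.5,-5.3]

```text
clock: 5.35
ee_pos: [512.5, 331.4, 202.5]
tool_rot: [2.613, 1.569, 2.828]
force: [-0.8, -0.2, -0.4]
opening: 0.178
```

```bash
python3 g.py 514 328 203 102; python3 - <<'E'
from h import *
a=arm.read_camera("side"); cv2.imwrite("pics/s4.png",np.clip(cv2.resize(a[250:370,250:370,::-1],None,fx=5,fy=5,interpolation=2)*2.0,0,255).astype(np.uint8))
E
```

```text
t 5.35 pos [512.46 331.42 202.49] q [-0.72  0.29  0.12  1.67 -0.04  1.18  1.2 ] F [-0.75 -0.19 -0.36] open 0.17750600487772908
[[-0.   -0.21  0.98]
 [ 0.    0.98  0.21]
 [-1.    0.   -0.  ]]
tool-y yaw 102.31502570044844
shift [-0.51 -3.67  0.77]
turn (about tool x, down => negative yaw) 0.31502570044844447
```

View pics/s4.png

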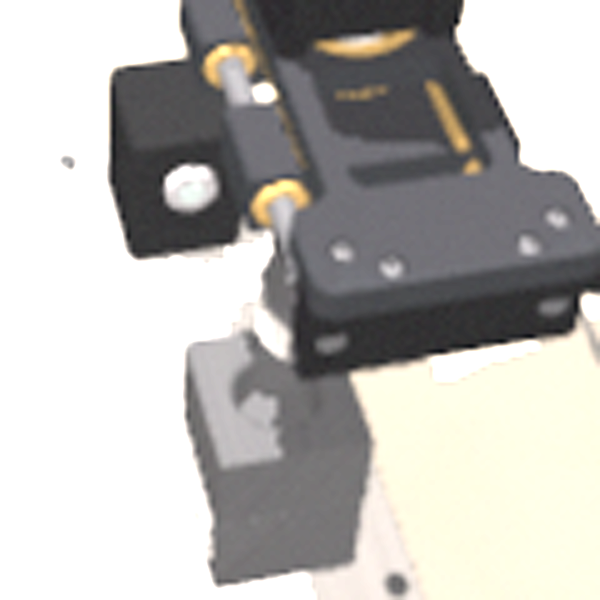

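The capsule hangs above the pocket, with its lens corner at about side (302,315). The pocket mouth is at about (305,329), partly in shadow.

```bash
python3 - <<'E'
from h import *
np.set_printoptions(precision=1,suppress=True)
print(side.proj([(534.5,336,110.5),(523,334,106.5),(523,330,77)]))
for z in(106,110.5): print(side.plane((301.6,315),z))
c=cv2.imread("pics/s4.png")
E
```

```text
[[298.2 317. ]
 [305.3 317.7]
 [304.  327.5]]
[528.5 328.4 106. ]
[528.9 332.  110.5]
```

Emit:
send_rows:
  plan:
    - [1,4,-1,3,0]
    - [1,12,-1,3,0]
    - [1,20,-1,3,0]
    - [1,24,-1,3,0]
    - [1,27,-1,3,0]
    - [1,29,-1,3,0]
    - [1,29,-1,3,0]

```text
clock: 6.1
ee_pos: [516.3, 328.3, 173.4]
tool_rot: [-2.681, 1.569, -2.469]
force: [0.2, 0.0, -0.4]
opening: 0.176
```

Emit:
send_rows:
  plan:
    - [1,2,0,0,0]
    - [1,4,0,0,0]
    - [1,5,0,0,0]
    - [1,5,0,0,0]

```text
clock: 6.5
ee_pos: [516.2, 328.3, 168.2]
tool_rot: [-2.663, 1.569, -2.451]
force: [0.3, -0.4, -1.6]
opening: 0.179
```

Emit:
send_rows:
  plan:
    - [1,0,1,0,0]
    - [1,0,2,0,0]
    - [1,0,2,0,0]

```text
clock: 6.8
ee_pos: [515.7, 330.4, 168.3]
tool_rot: [-2.655, 1.569, -2.443]
force: [0.0, 0.4, -0.3]
opening: 0.177
```

Emit:
send_rows:
  plan:
    - [1,0,-2,0,0]
    - [1,0,-4,0,0]
    - [1,0,-4,0,0]

```text
clock: 7.1
ee_pos: [516.4, 327.1, 168.5]
tool_rot: [2.937, 1.569, -3.133]
force: [0.0, 2.6, -0.9]
opening: 0.18
```

Emit:
send_rows:
  plan:
    - [1,0,2,1,0]
    - [1,1,2,3,0]
    - [1,2,2,5,0]
    - [1,2,2,6,0]
    - [1,2,2,6,0]

```text
clock: 7.6
ee_pos: [520.5, 330.0, 166.8]
tool_rot: [-3.099, 1.565, -2.886]
force: [-5.2, -2.2, 6.1]
opening: 0.179
```

Emit:
send_rows:
  plan:
    - [1,0,-0.5,1.5,0]
    - [1,1.5,-0.5,2,0]
    - [1,3,-0.5,2,0]
    - [1,4,-0.5,2,0]
    - [1,4,-0.5,2,0]
  force: 5

```text
clock: 8.1
ee_pos: [522.7, 329.8, 162.3]
tool_rot: [-3.02, 1.565, -2.808]
force: [-0.6, -0.9, -0.4]
opening: 0.175
```

Emit:
send_rows:
  plan:
    - [1,1.5,0,0.5,0]
    - [1,3,0,0.5,0]
    - [1,4.5,0,0.5,0]
    - [1,4.5,0,0.5,0]

```text
clock: 8.5
ee_pos: [524.0, 329.9, 158.2]
tool_rot: [-3.034, 1.567, -2.821]
force: [0.8, 0.7, 2.3]
opening: 0.18
```

Emit:
send_rows:
  plan:
    - [1,1.5,0,0,0]
    - [1,2.5,0,0,0]
    - [1,2.5,0,0,0]

```text
clock: 8.8
ee_pos: [524.8, 330.0, 156.2]
tool_rot: [3.131, 1.569, -2.94]
force: [3.7, 1.3, 3.3]
opening: 0.18
```

Emit:
send_rows:
  plan:
    - [0.5,0,0,0,0]
    - [0.5,0,0,0,0]
    - [0.5,0,0,0,0]
    - [0.5,0,0,0,0]
    - [0.5,0,0,0,0]
    - [0.5,-30,0,0,0]
    - [0.5,-70,0,0,0]
    - [0.5,-100,0,-30,0]
    - [0.5,-100,-70,-60,0]
    - [0.5,-100,-70,-60,0]

```text
clock: 9.8
ee_pos: [480.7, 246.7, 257.7]
tool_rot: [-1.356, 1.57, -1.144]
force: [0.6, -1.0, -0.3]
opening: 0.5
```

```bash
python3 g.py 523 330 150 102; python3 - <<'E'
from h import *
a=arm.read_camera("side"); b=arm.read_camera("top")
f=lambda i,y,x:cv2.resize(i[y:y+80,x:x+80,::-1],None,fx=5,fy=5,interpolation=2)
cv2.imwrite("pics/p5.png",np.clip(np.hstack([f(a,290,265),f(b,180,120)])*1.8,0,255).astype(np.uint8))
E
```

```text
t 9.8 pos [480.72 246.65 257.72] q [-0.67  0.11  0.16  1.78 -0.02  1.26  1.27] F [ 0.62 -0.96 -0.31] open 0.4996093084928711
[[ 0.   -0.21  0.98]
 [-0.    0.98  0.21]
 [-1.   -0.    0.  ]]
tool-y yaw 102.14390502297955
shift [107.69  72.64  58.86]
turn (about tool x, down => negative yaw) 0.14390502297955265
```

View pics/p5.png

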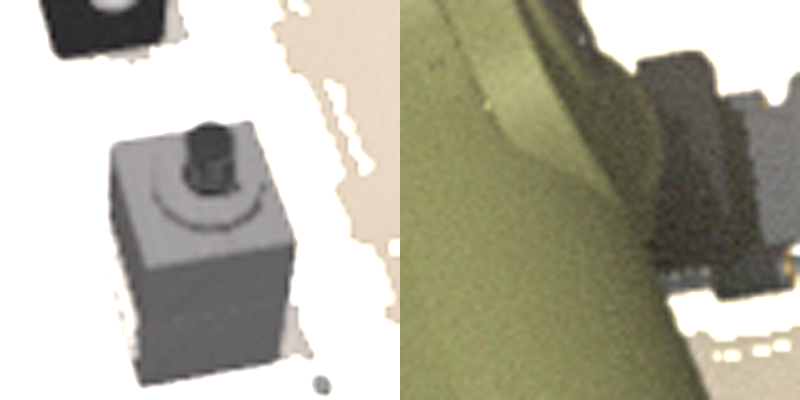

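The capsule stands upright in the pocket with its flange ring even on the block (flange near side (307,329), knob top (307,316)). In the top view the arm covers the bench. Next I'll refine the bench axis.

```bash
python3 - <<'E'
from h import *
np.set_printoptions(precision=1,suppress=True)
S=lambda x,y:(x/5+255,y/5+255)
rc=[side.plane(S(*p),74) for p in[(85,42),(190,30),(219,105),(103,122)]]
L=[side.plane(S(*p),77) for p in[(158,318),(303,296),(345,412),(192,445)]]
for q in(rc,L): print(*q,np.mean(q,0),[np.linalg.norm(q[i]-q[i-1]) for i in range(4)])
d=np.mean(L,0)-np.mean(rc,0); print("yaw side",np.degrees(np.arctan2(-d[0],d[1])),np.linalg.norm(d[:2]))
print("knob top",side.plane((307,316.4),102))
# plate edges in top0 by subpixel gradient
g=cv2.GaussianBlur(cv2.imread("pics/top0.png").astype(np.float32),(0,0),0.8)
sat=g[:,:,2]-g[:,:,0]
for nm,a,b in(("up",(50,222),(775,92)),("low",(88,505),(790,377))):
    a=np.array(a)/8+(130,180); b=np.array(b)/8+(130,180); P=[]
    for t in np.linspace(.08,.92,60):
        u=a+(b-a)*t; col=[float(cv2.getRectSubPix(sat,(1,1),(float(u[0]),float(u[1]+k)))[0,0]) for k in np.arange(-4,4.01,.25)]
        gr=np.abs(np.gradient(col)); w=gr**2; P.append([u[0],u[1]+np.sum(w*np.arange(-4,4.01,.25))/w.sum()])
    vx,vy,x0,y0=cv2.fitLine(np.array(P,np.float32),cv2.DIST_HUBER,0,.01,.01).ravel()
    A,B=[top.plane((u,y0+vy/vx*(u-x0)),8) for u in(138,225)]; d=A-B
    print(nm,A,B,"yaw",np.degrees(np.arctan2(-d[0],d[1])))
E
```

```text
[576.1 179.3  74. ] [535.3 171.7  74. ] [525.9 211.8  74. ] [569.1 221.4  74. ] [551.6 196.1  74. ] [np.float64(42.664250152817615), np.float64(41.465617410815454), np.float64(41.18446971995545), np.float64(44.27744231063646)]
[550.9 312.7  77. ] [502.  302.7  77. ] [492.4 348.4  77. ] [541.3 361.5  77. ] [521.6 331.3  77. ] [np.float64(49.64815962464684), np.float64(49.85454908794514), np.float64(46.744776693373154), np.float64(50.64768223921867)]
yaw side 12.490794632739018 138.56554303917005
knob top [519.6 327.7 102. ]
up [555.3 374.1   8. ] [602.  163.2   8. ] yaw 12.49023131581727
low [464.5 366.9   8. ] [509.9 159.    8. ] yaw 12.30781839305406
```

```bash
python3 g.py 483.5 -139.5 190 8.7
```

```text
t 9.9 pos [481.32 244.54 257.06] q [-0.67  0.11  0.16  1.78 -0.02  1.26  1.27] F [-0.2   0.29  0.05] open 0.5002803325343244
[[-0.   -0.21  0.98]
 [-0.    0.98  0.21]
 [-1.   -0.   -0.  ]]
tool-y yaw 101.83992737902214
shift [  67.61 -376.23  -76.58]
turn (about tool x, down => negative yaw) -86.86007262097786
```

Emit:
send_rows:
  plan:
    - [0,50,-376,-77,8]
    - [0,50,-376,-77,16]
    - [0,50,-376,-77,24]
    - [0,50,-376,-77,32]
    - [0,50,-376,-77,40]
    - [0,50,-376,-77,48]
    - [0,50,-376,-77,56]
    - [0,50,-376,-77,64]
    - [0,50,-376,-77,72]
    - [0,50,-376,-77,80]

```text
clock: 10.9
ee_pos: [483.1, -140.6, 207.4]
tool_rot: [-1.013, 1.569, -2.212]
force: [0.3, 0.6, -0.1]
opening: 0.997
```

```bash
python3 g.py 483.5 -139.5 165 8.7
```

```text
t 10.9 pos [ 483.15 -140.59  207.36] q [-0.3   0.07  0.55  1.94 -0.04  1.15  0.64] F [ 0.3   0.6  -0.11] open 0.9973117049868017
[[-0.    0.93  0.36]
 [-0.    0.36 -0.93]
 [-1.   -0.    0.  ]]
tool-y yaw 21.329104837659
shift [42.36  0.8  -0.93]
turn (about tool x, down => negative yaw) 12.629104837659
```

Emit:
send_rows:
  plan:
    - [0,22,1,-1,6]
    - [0,42,1,-1,12.6]
    - [0,42,1,-1,12.6]
    - [0,42,1,-1,12.6]
    - [0,42,1,-1,12.6]

```text
clock: 11.4
ee_pos: [484.5, -139.3, 166.4]
tool_rot: [0.084, 1.569, -1.332]
force: [0.2, -0.0, 0.9]
opening: 0.999
```

```bash
python3 - <<'E'
from h import *
a=arm.read_camera("side"); cv2.imwrite("pics/s6.png",np.clip(cv2.resize(a[140:220,265:365,::-1],None,fx=7,fy=7,interpolation=2)*1.8,0,255).astype(np.uint8))
E
python3 g.py 483.5 -139.5 101 8.7
```

```text
t 11.45 pos [ 484.5  -139.36  166.47] q [-0.3   0.12  0.57  1.98 -0.07  1.06  0.45] F [-1.04  0.32 -0.29] open 1.0029881788995547
[[ 0.    0.99  0.15]
 [-0.    0.15 -0.99]
 [-1.    0.    0.  ]]
tool-y yaw 8.826921133012792
shift [65.47 -1.04 -0.14]
turn (about tool x, down => negative yaw) 0.12692113301278596
```

View pics/s6.png

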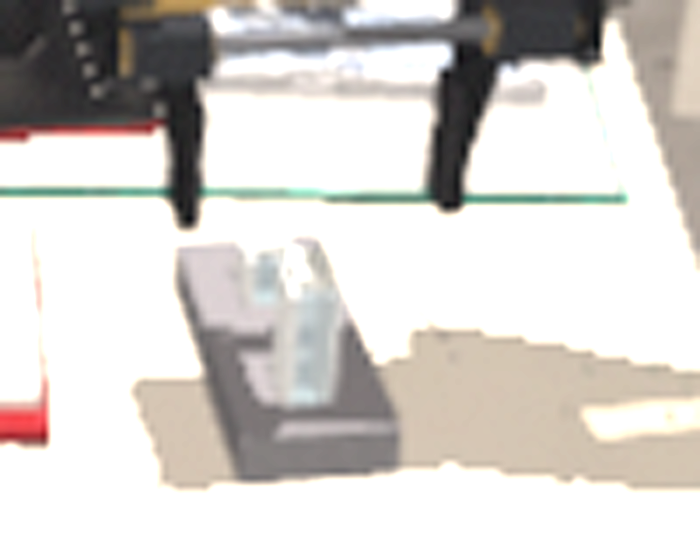

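The open jaws straddle the tall cell, with the tips at side (292,172) and (329,170) and the cell's stopper at about (308,177). I'll compute the offset from projections.

```bash
python3 - <<'E'
from h import *
c=np.array([484.5,-139.4,96.5]);d=np.array([.988,.154,0])
print(side.proj([c+46*d,c-46*d,c,(481,-141.5,74),(481,-141.5,45)]))
E
```

```text
[[291.42247193 170.86668199]
 [326.88586152 168.5641501 ]
 [309.25433091 169.70891268]
 [309.96156904 176.88703042]
 [309.19195102 186.36906907]]
```

Emit:
send_rows:
  plan:
    - [0,20,0,2,0]
    - [0,45,0,2,0]
    - [0,65,0,2,0]
    - [0,65,0,2,0]
    - [0.6,65,0,2,0]
    - [0.6,65,0,2,0]
    - [0.6,65,0,2,0]
    - [0.6,65,0,2,0]
    - [0.7,65,0,2,0]
    - [0.7,65,0,2,0]
  force: 6

```text
clock: 12.45
ee_pos: [485.0, -141.5, 101.7]
tool_rot: [0.426, 1.569, -0.991]
force: [0.4, 0.0, -0.7]
opening: 0.539
```

Emit:
send_rows:
  plan:
    - [0.74,0,0,0,0]
    - [0.76,0,0,0,0]
    - [0.78,0,0,0,0]
    - [0.8,0,0,0,0]
    - [0.85,0,0,0,0]
    - [0.9,0,0,0,0]
    - [0.9,0,0,0,0]
    - [0.9,0,0,0,0]

```text
clock: 13.25
ee_pos: [484.9, -141.5, 101.7]
tool_rot: [0.305, 1.569, -1.112]
force: [-0.1, -0.3, -0.4]
opening: 0.202
```

```bash
python3 g.py 484 -141.5 101 8.7
```

```text
t 13.25 pos [ 484.88 -141.46  101.67] q [-0.28  0.22  0.56  2.03 -0.14  0.93  0.51] F [-0.11 -0.27 -0.44] open 0.2022457306791024
[[ 0.    0.99  0.15]
 [-0.    0.15 -0.99]
 [-1.    0.    0.  ]]
tool-y yaw 8.82782041060913
shift [ 0.67 -0.88 -0.1 ]
turn (about tool x, down => negative yaw) 0.1278204106091323
```

Emit:
send_rows:
  plan:
    - [0.9,0,0,0,0]
    - [0.9,0,0,0,0]
    - [0.9,-6,0,0,0]
    - [0.9,-15,0,0,0]
    - [0.9,-30,0,0,0]
    - [0.9,-55,0,0,0]
    - [0.9,-80,0,0,0]
    - [0.9,-100,0,0,0]
    - [0.9,-100,0,0,0]
  force: 18

```text
clock: 14.15
ee_pos: [486.7, -141.8, 205.2]
tool_rot: [1.174, 1.563, -0.242]
force: [0.1, 0.4, 0.1]
opening: 0.208
```

```bash
python3 g.py 537 261.5 200 12.35
```

```text
t 14.15 pos [ 486.71 -141.82  205.22] q [-0.31  0.07  0.57  1.94 -0.04  1.14  0.43] F [0.14 0.39 0.07] open 0.20767586172251767
[[ 0.01  0.99  0.15]
 [-0.    0.15 -0.99]
 [-1.    0.01  0.  ]]
tool-y yaw 8.826487255957032
shift [   4.84  111.54 -390.85]
turn (about tool x, down => negative yaw) -3.5235127440429608
```

Emit:
send_rows:
  plan:
    - [0.9,0,5,-20,0]
    - [0.9,0,16,-57,-1]
    - [0.9,0,28,-98,-1]
    - [0.9,0,40,-140,-2]
    - [0.9,0,52,-182,-2]
    - [0.9,0,64,-224,-3]
    - [0.9,0,76,-266,-3]
    - [0.9,0,88,-308,-3.5]
    - [0.9,0,98,-343,-3.5]
    - [0.9,0,106,-371,-3.5]

```text
clock: 15.15
ee_pos: [533.8, 243.8, 203.8]
tool_rot: [1.065, 1.564, -0.288]
force: [1.1, -0.8, -0.5]
opening: 0.205
```

```bash
python3 g.py 537 261.5 190 12.35
```

```text
t 15.15 pos [533.8  243.79 203.79] q [-0.71  0.24  0.27  1.74 -0.06  1.16 -0.2 ] F [ 1.06 -0.77 -0.52] open 0.20507405159893125
[[ 0.01  0.98  0.22]
 [-0.    0.22 -0.98]
 [-1.    0.01  0.  ]]
tool-y yaw 12.46201619861781
shift [ 13.78   6.87 -16.64]
turn (about tool x, down => negative yaw) 0.11201619861780898
```

Emit:
send_rows:
  plan:
    - [0.9,5,5,-12,0]
    - [0.9,10,7,-17,0]
    - [0.9,20,7,-17,0]
    - [0.9,40,7,-17,0]
    - [0.9,60,7,-17,0]
    - [0.9,73,7,-17,0]
    - [0.9,80,7,-17,0]
    - [0.9,80,7,-17,0]
    - [0.9,80,7,-17,0]
    - [0.9,80,7,-17,0]

```text
clock: 16.15
ee_pos: [538.1, 261.9, 124.8]
tool_rot: [1.241, 1.563, -0.113]
force: [1.1, 0.2, -0.3]
opening: 0.208
```

```bash
python3 - <<'E'
from h import *
a=arm.read_camera("side"); b=arm.read_camera("top"); cv2.imwrite("pics/fs.png",a[:,:,::-1]);cv2.imwrite("pics/ft.png",b[:,:,::-1])
f=lambda i,y,x,h,w:cv2.resize(i[y:y+h,x:x+w,::-1],None,fx=5,fy=5,interpolation=2)
cv2.imwrite("pics/p7.png",np.clip(np.hstack([f(a,250,255,120,80),f(b,170,140,120,80)])*1.8,0,255).astype(np.uint8))
E
python3 g.py 537 261.5 123.7 12.35
```

```text
t 16.25 pos [537.98 262.02 124.69] q [-0.71  0.35  0.25  1.78 -0.09  1.02 -0.21] F [ 0.66 -0.47 -1.23] open 0.20664737424588459
[[ 0.01  0.98  0.22]
 [-0.    0.22 -0.98]
 [-1.    0.01  0.  ]]
tool-y yaw 12.4623289293942
shift [ 0.98 -1.07  0.29]
turn (about tool x, down => negative yaw) 0.11232892939419514
```

View pics/p7.png

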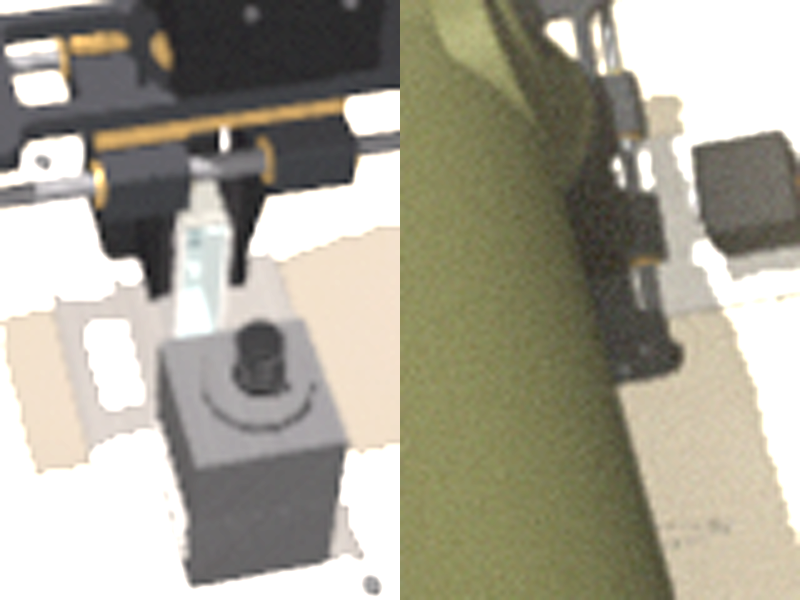

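The cell hangs upright between the fingers in front of the lamp house, its near window's top edge at about side (296,295). The capsule is still seated, and in the top view the arm hides the cell. That was the last of my views, so I'll compare cell and bench positions numerically.

```bash
python3 - <<'E'
from h import *
np.set_printoptions(precision=1,suppress=True,linewidth=200)
# near-window top corners read from view (side crop /5 + (255,250))
for p in((203,226),(203,222)):
    print("near face top mid, z=91:",side.plane((p[0]/5+255,p[1]/5+250),91))
y=np.array([np.sin(np.radians(-12.4)),np.cos(np.radians(12.4))])
bc=(np.array([521.3,331.6])+[551.6,196.1])/2; print("bench centre side frame",bc,"expected near face",bc+13*y)
c=np.array([538,262]); print("pred px",side.proj([[*(c+13*y),91],[*(c+13*y+9*np.array([.977,.214])),91],[*(c+13*y-9*np.array([.977,.214])),91]]))
a=cv2.imread("pics/fs.png").astype(int).sum(2)//3
for r in range(292,318,3): print(r,a[r,280:312])
E
```

```text
near face top mid, z=91: [535.1 274.1  91. ]
near face top mid, z=91: [535.  272.3  91. ]
bench centre side frame [536.5 263.9] expected near face [533.7 276.5]
pred px [[295.6 295.5]
 [290.5 296.3]
 [300.6 294.7]]
292 [ 36  38  38  37  37  36  33  36  35  35  62  88 101 115 123 127 130 131 130 115  71  32  32  27  25  26  23 125 202 218 219 219]
295 [ 27  28  23  24  25  26  23  27  31  40 110 123 119 116 118 124 136 142 137 137 125  77  33  28  25  24 160 180 206 218 218 219]
298 [ 28  25  23  21  21  25  23  29  33  65 108 134 117 101 100 115 121 122 122 125 121  78  29  24  47 166 211 217 190 206 218 218]
301 [ 82  88  58  22  22  24  25  29  32  56 110 135 131 125 125 123 121 121 122 129 116  71  28  25  87 116 122 121 120 139 174 186]
304 [213 214 191 114  19  24  26  31  33  72 119 135 129 144 143 128 122 121 122 133  98  43  27  23  82 114 122 123 121 121 118 122]
307 [117 118 118 106  64  25  25  31  33  80 125 136 134 136 140 129 120 121 123 138 116  93  90  95 114 122 121 122 122 121 121 116]
310 [117 116 119 119 106  94  99 112 116 115 135 152 155 155 156 150 131 122 125 135 128 122 121 120 121 121 121 122 123 122 121 121]
313 [119 117 117 118 118 120 120 116 115 119 139 152 156 155 155 156 147 129 131 132 124 122 122 121 121 110 104 104 109 119 119 116]
316 [161 118 117 117 118 118 121 119 116 125 143 148 144 142 138 136 133 119 107 105 102  94  70  46  40  39  39  39  39  38  50  75]
```

Emit:
send_rows:
  plan:
    - [0.9,1,-0.5,-1.5,0]
    - [0.9,1,-0.5,-1.5,0]
    - [0.9,1,-0.5,-1.5,0]
    - [0.9,1,-0.5,-1.5,0]
    - [0.9,1,-0.5,-1.5,0]
    - [0.9,1,-0.5,-1.5,0]

```text
clock: 16.85
ee_pos: [537.2, 263.3, 123.7]
tool_rot: [1.214, 1.563, -0.139]
force: [0.7, 0.5, -0.9]
opening: 0.205
```

```bash
python3 - <<'E'
from h import *
a=arm.read_camera("side").astype(int); b=cv2.imread("pics/fs.png")[:,:,::-1].astype(int); o=cv2.imread("pics/side0.png")[:,:,::-1].astype(int)
s=arm.read_state(); print(s["clock"],s["ee_pos"],s["tool_rot"],s["force"],s["opening"],np.abs(s["joint_velocities"]).max())
print("lamp/capsule change",np.abs(a-b)[318:345,285:325].mean(),"loupe/dropper change",np.abs(a-o)[190:250,220:245].mean())
g=a.sum(2)//3
print("column through cell u=293..298 rows 284-312"); print(g[284:314,293:299].mean(1).astype(int))
E
```

```text
16.9 [537.18005707 263.35444528 123.66830525] [ 1.21970306  1.56298939 -0.13362337] [-0.82614129 -0.07357311 -0.99664899] 0.20272888355425586 0.0010545437795308297
lamp/capsule change 0.6731481481481482 loupe/dropper change 26.337333333333333
column through cell u=293..298 rows 284-312
[102  86  69  81 103 110 113 115 115 121 130 132 128 125 120 119 124 124
 129 134 134 132 128 123 128 135 139 141 143 145]
```

```bash
python3 - <<'E'
from h import *
t0,t1=[cv2.imread(f"pics/{n}.png").astype(int) for n in("top0","ft")]
d=np.abs(t0-t1)
for n,(u,v) in dict(loupe=(279,168),dropper=(310,163),short=(379,238),tallpocket=(349,241)).items(): print(n,d[v-9:v+10,u-9:u+10].mean())
arm.job_done(); print(arm.read_state()["clock"])
E
```

```text
loupe 19.333333333333332
dropper 22.064635272391506
short 18.25484764542936
tallpocket 28.892890120036935
the job is handed in; nothing more can be done
the job is handed in; nothing more can be done
```

The job is handed in at about 17 s of the 58 s allowed. The capsule is seated in the lamp house, and the arm is holding the tall cell in the light path.

- **Capsule:** I took it from the rest by its knob and set it upright against the pocket wall. It went in lens down and I released it. The picture after release shows it upright with its flange lying evenly on the block, and the later side frames show no change there.
- **Tall cell:** I lifted it from the rack by its frosted faces. The jaw opening was about 17.6 mm, against 18 mm expected. The arm stood still at the end, with the tool tilted about 0.45°. From the tool height, the beam should cross 20 mm above the foot.

**Checks that disagreed or failed:**
- **Position along the beam:** the side camera put the cell 2–4 mm towards the receiver, while the arm-frame estimate put it about 1 mm the other way. I shifted it about 1.5 mm towards the lamp as a compromise, so "midway" is probably good to about 3 mm.
- **Things to leave alone:** my last check on the loupe, dropper bottle and short cell was inconclusive. The images differed from the start by a similar amount at all three (mean 18–22 grey levels), perhaps the arm or its shadow. I handed in without settling it. The gripper stayed well clear of the loupe and bottle and met no unexpected force, but I have no clean picture showing that all three stayed put.

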